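# Push the empty wax tin through the caddy's sprung flap

## Robot

A 6-joint arm with a two-finger parallel gripper is mounted at the origin on the work surface. World frame = base frame: x ahead of the robot, y to its left, z up, the work surface at z = 0. Lengths are in m, angles in rad, forces in N, time in s.
With the tool pointing down it reaches from about 0.3 to 0.775 m from the base axis. Payload 14.6 kg.
Tool frame: the origin (TCP) lies at the very end of the fingers, on their centre line; the grasp point (between the pads) lies 19 mm behind it; z points along the fingers, x is the direction in which the jaws open and shut, and the axes are right-handed (so a half turn about z gives the same grasp; the last joint's range is limited). The gripper opens to 94 mm and grips with 3 to 60 N. Pads are 16 mm wide; open, the fingers measure 119 mm over their backs; the gripper's body (75 mm by 177 mm) begins 78 mm behind the grasp point.
Start: joints at [-1.299, 0.3, 1.521, -0, 1.321, -0.067], TCP at [0.183, -0.519, 0.205] pointing down, gripper open.
Joint ranges: [-3.03, 3.03], [-0.79, 2.21], [0.23, 2.52], [-1.04, 4.18], [0, 3.07], [-2.55, 2.55]. Speed limits (rad/s): [2.22, 2.22, 2.57, 3.14, 3.14, 3.14].

## Interface

Orientations are given as [roll, pitch, yaw] about the fixed x, y, z axes, in that order (R = Rz(yaw) Ry(pitch) Rx(roll)).
In Python, from station import ctrl gives the robot as it stands.
- The arm moves only by the shell command python3 -m inch 'ROWS' [FORCE]. ROWS is JSON, one flat list of numbers, 7 for each row, row after row: the shift along the tool's x, y, z in cm, then the turn, a rotation vector about the tool's x, y, z in rad, then the opening, from 0 (shut) to 1 (fully open). In form: [tx, ty, tz, wx, wy, wz, claw, tx, ty, tz, wx, wy, wz, claw, ...]. A call has 1 to 20 rows; each row shifts and turns the commanded pose from where the row before left it, along the tool's axes as they then stand; what a row does not reach is not made up. A row lasts 1/8 s, in which the tool goes at most 62.5 mm and 10.7 degrees, less where a joint would pass 70% of its speed; a pose out of reach is approached as far as the arm can. A call is refused whole if a number of a shift passes 6.25 or a number of a turn 0.188, either way. A call with a gripper value outside its range is refused whole. The fingers move at their own pace and stop on an object; FORCE is the grip in N (left out, the last holds). Time passes only in rows, so rows that do not move let the fingers close. It gives the time, the measured TCP pose, the force and the opening at its end, in the units of the state.
- ctrl.get_obs(): the state, without advancing time (a new reading comes with each control period).
- ctrl.camera(name): name is "scene" or "side" or "wrist"; returns (picture, depth): 400x640x3 uint8, red, green, blue; 400x640 float32, m along the optical axis (not along the pixel's ray), 0 where there is no reading.
- ctrl.camera_params(name): a dict with "vertical_fov" (degrees; the focal length in pixels is half the picture's height over the tangent of half this angle, whatever the lens; pixels are square), "cx", "cy" (the principal point, pixels), "camera_from_world" (4x4, takes a point from world to camera coordinates); the wrist camera has in their place "mount" (4x4, takes a point from camera to tool coordinates, whose origin is the TCP and whose axes are the tool frame's). Camera axes: x right, y down, z forward; pixel columns grow to the right and rows downward; lengths in m; the calibration is good to about 2 mm. A picture is of the moment at which its call begins: read the wrist's pose just before it. camera_params takes no time and is no camera call.
- ctrl.hand_in(): hands the job in, once; it reports no verdict.
Trained networks look in the newest picture that a camera, given by its name, has taken for a name from the list of things; names that differ only in an ending like _2 or _b are one class to them, and where a whole thing is asked for, a point or a joint stands for the part that bears it (a point fixed in the world has none). Each returns a list of dicts, best first, with "score" (0 to 1); they miss things now and then, are a little off and sometimes report something else, mostly with a low value. They report only what shows in the picture. A call takes as long as a camera call.
- ctrl.spot_in(camera, label): "bbox" ([centre column, centre row, width, height] in pixels, round what is visible of it).
- ctrl.place_of(camera, label): "centre" ([column, row] in pixels: a listed point, or the origin of a listed thing).
The state is a dict: "time_s": time; "qpos": joint angles; "joint_vel": joint speeds; "tau": joint torques, N m; "ee_pos": TCP position; "eef_rot": TCP orientation; "force": force on the tool from outside, world axes, zero at the start; "moment": the same for the moment, N m; "grip_width": finger opening in m.
Only numpy, scipy, OpenCV 4.12 (cv2) and the standard library are available. Lean on these libraries where they do the work, as an engineer would, in place of code of your own. Each camera call takes 0.05 s, during which the arm holds its last target. There are 200 camera calls.

## Task

Clear the empty grafting-wax tin (the one without a lid) off the shed ledge into the waste caddy hooked on the ledge's near edge: with the hand open, push the sprung flap open with one finger and, while that finger holds it open, push the tin along the ledge and over the sill with the other finger, so that it drops inside. Do not pinch, pick up or carry the tin. Leave the full tin, the clay pot, the pliers and the seed tray where they are, and take the hand out so that the flap springs shut.

Things in the scene. Friction and masses are not known exactly. Their poses are not given: they have to be found in the camera images.
- ledge: Raised white laminate shelf, 220 mm deep (its x), 840 mm long (its y), top face about 160 mm above the bench. Fixed. Origin: middle of its near long edge, on the top face; x leads away from the robot across the ledge, y along the edge, z up.
- caddy: Green plastic waste caddy, fixed, hooked on the ledge's near edge, 146 mm deep (x), 136 mm wide (y). Origin: middle of its sill, where the ledge edge meets the mouth, level with the ledge top; z up, +x out over the ledge, -x into the caddy. The sill is 3 mm thick and flush with the ledge. Mouth 130 mm wide. Two 2 mm steel straps lie on the ledge, x 0 to 31 mm, y +-69 to 83 mm.
- caddy_in (a point): Middle of the caddy's inner floor, 151 mm below the sill, 74 mm in from it; the inside is 140 mm (x) by 130 mm (y).
- caddy_hinge (a point): Middle of the flap's hinge rod, 9 mm thick, along the caddy's y across the mouth, 102 mm inside the sill and 44 mm above the ledge. A flat roof behind it is 47 mm above the ledge; green side cheeks stand up to 5 mm above the shut flap.
- flap_lip (a point): Middle of the flap's free lower edge, outer face. Shut: about 4 mm inside the sill, level with the ledge. With a fingertip's foremost edge, 4 mm above the ledge, 85 mm inside the sill, the flap stands near 0.6 rad and leaves the tin room to fall between finger and sill. As it tips in, the tin may lean on or catch under the pushing finger until that is past the sill or draws back a little.
- flap (a joint): Angle (rad) of the steel flap: 0 shut, grows as it is pushed in and down, stop 1.2. A 3 mm plate, 126 mm wide, 107 mm from hinge to lip. Shut, it slopes up from sill to hinge at 24 degrees, facing ledge and sky; near 1.15 it hangs straight down. A spring shuts it (0.08 N m shut, 0.18 at the stop: 1 N at the lip, 4 N near the hinge). A tin pushed at the shut flap tends to ride up it, not go in.
- empty_tin_center (a point): Centre of the empty grafting-wax tin, the thing to clear: a flat round open tin without lid, red outside, bare steel bottom seen from above, 44 mm across, 20 mm high, 2 mm walls, lying flat, open side up. Weighs about 30 g. The point is on its axis, 10 mm above the ledge while it lies there.
- full_tin_center (a point): Centre of the full tin, to be left alone: red, 44 mm across, 20 mm high, with its brass-coloured lid on. The two tins stand either side of the line through the mouth's middle, either way round, centres about 96 mm apart, 75 to 105 mm from the sill.
- clay_pot: Small terracotta pot, 65 mm across the rim, 54 mm high, standing loose on the ledge. Origin: centre of its underside.
- pliers: Combination pliers with blue handles, about 165 mm long, 50 mm wide, 15 mm thick, lying loose on the ledge. Origin: middle of the underside; x points to the jaws.
- seed_tray: Black plastic seed tray with seedlings, 140 mm (x) by 100 mm (y) by 45 mm high, held on the near edge of the ledge by a steel spring clip; seedlings reach 55 mm. Does not move. Origin: middle of the tray's near edge side, on the ledge's near edge.

How it is judged:
On the way, in this order (a step that is already met when the one before it is completed fails the run):
1. one finger holds the flap open while the other finger pushes the tin, still on the ledge (value of joint flap above 0.3 rad and contact force between the fingers and flap above 0.2 N and contact force between the fingers and empty_tin above 0.02 N and z of empty_tin_center in the frame of caddy above 0 m), for 0.05 s.
2. the tin has dropped through the mouth while a finger still holds the flap open (value of joint flap above 0.15 rad and contact force between the fingers and flap above 0.2 N and z of empty_tin_center in the frame of caddy below -0.08 m and x of empty_tin_center in the frame of caddy between -0.143 and -0.003 m and y of empty_tin_center in the frame of caddy between -0.066 and 0.066 m), for 0.05 s.
At the end, for the whole second after the job is handed in: The empty tin lies at rest inside the caddy (its centre within the caddy's walls and more than 80 mm below the sill), the flap is shut again (under 0.08 rad), and the full tin, the clay pot and the pliers are within 15 mm of where they stood (z of empty_tin_center in the frame of caddy below -0.08 m and x of empty_tin_center in the frame of caddy between -0.143 and -0.003 m and y of empty_tin_center in the frame of caddy between -0.066 and 0.066 m and linear speed of empty_tin below 0.03 m/s and value of joint flap below 0.08 rad and distance of each of full_tin, clay_pot, pliers from where it was at the start of the episode below 0.015 m); the robot touches nothing.
It fails at once if the empty tin is pinched (over 10 N from the fingers) (contact force between the fingers and empty_tin above 10 N).
It fails at once if the empty tin is lifted or carried (its centre more than 18 mm above where it lay, i.e. 28 mm above the ledge) (z of empty_tin_center in the frame of caddy above 0.028 m).
It fails at once if the full tin is lifted or pushed away (distance of full_tin from where it was at the start of the episode above 0.015 m).
It fails at once if the clay pot or the pliers are moved (over 15 mm) or the pot is tipped (distance of any of clay_pot, pliers from where it was at the start of the episode above 0.015 m or angle between clay_pot's own z axis and vertical above 0.3 rad).
It fails at once if the seed tray is pushed hard (contact force between anything else and seed_tray above 8 N).
It also fails if it takes over 38 s, if anything falls off the work surface, if the arm or the gripper's body presses on something with over 40 N, if the wrist force passes 120 N, or if a joint passes its speed limit or range.

## Working session

There is one attempt and no reset: what is moved stays moved. The work goes in short steps, Python scripts to look and compute and a shell command to move; the robot and the scene stay as the last step left them, time stands still between calls to the robot, and variables do not carry over. Pictures are saved under pics/ and viewed, about 8 in all and at most 12, crops included, and the job is handed in when it is done.

```bash
mkdir -p pics; ls; cat > h.py <<'E'
import numpy as np, cv2
from station import ctrl
from scipy.spatial.transform import Rotation as R
def cam(n):
    o=ctrl.get_obs(); p=ctrl.camera_params(n); im,d=ctrl.camera(n)
    f=200/np.tan(np.radians(p["vertical_fov"])/2)
    if "camera_from_world" in p: W=np.linalg.inv(np.array(p["camera_from_world"]))
    else:
        T=np.eye(4); T[:3,:3]=R.from_euler('xyz',o["eef_rot"]).as_matrix(); T[:3,3]=o["ee_pos"]; W=T@np.array(p["mount"])
    return im,d,f,p["cx"],p["cy"],W
def ray(c,u,v,z=None):
    im,d,f,cx,cy,W=c
    r=W[:3,:3]@np.array([(u-cx)/f,(v-cy)/f,1]); 
    if z is None:
        return W[:3,3]+r*d[int(round(v)),int(round(u))]
    return W[:3,3]+r*(z-W[2,3])/r[2]
def save(n,im): cv2.imwrite("pics/"+n,im[:,:,::-1])
E
python3 - <<'E'
from h import *
np.set_printoptions(precision=4,suppress=True)
print(ctrl.get_obs())
for n in ["scene","side"]:
    c=cam(n); save(n+".png",c[0]); print(n,c[2:5],c[5])
    for l in ["caddy","caddy_hinge","flap_lip","empty_tin_center","full_tin_center","clay_pot","pliers","seed_tray","ledge"]:
        for k in ctrl.place_of(n,l)[:2]:
            u,v=k["centre"]
            if 0<=u<639 and 0<=v<399: print(l,round(k["score"],2),np.round(k["centre"],1),ray(c,u,v),"z.16",ray(c,u,v,.16),"z.17",ray(c,u,v,.17)[:2])
E
```

```text
pics
{'time_s': 0.0, 'qpos': array([-1.2986,  0.3004,  1.5216,  0.    ,  1.3207, -0.0666]), 'joint_vel': array([-0.0001, -0.0006,  0.0007, -0.0005,  0.0016,  0.0016]), 'tau': array([ -0.0005, -53.1804, -35.2736,   0.0709,   0.0245,  -0.    ]), 'ee_pos': array([ 0.1827, -0.5185,  0.2049]), 'eef_rot': array([-3.1415,  0.0011, -1.232 ]), 'force': array([-0.3843,  0.2823,  0.4431]), 'moment': array([0.0094, 0.0645, 0.0018]), 'grip_width': 0.09389500289705031}
scene (np.float64(510.61341694974874), 321.32657813661166, 201.0863347044679) [[-0.738   0.39   -0.5507  1.2426]
 [ 0.6747  0.4371 -0.5947  0.7743]
 [ 0.0087 -0.8105 -0.5857  0.84  ]
 [ 0.      0.      0.      1.    ]]
caddy 0.86 [299.2 171.3] [ 0.5198 -0.0928  0.1207] z.16 [ 0.5593 -0.0454  0.16  ] z.17 [ 0.5693 -0.0333]
caddy_hinge 0.96 [334.6 146.3] [ 0.4672 -0.0168  0.2081] z.16 [ 0.4082 -0.077   0.16  ] z.17 [ 0.4205 -0.0645]
flap_lip 0.98 [300.3 170.6] [ 0.5595 -0.0408  0.1643] z.16 [ 0.5552 -0.046   0.16  ] z.17 [ 0.5653 -0.034 ]
empty_tin_center 0.64 [281.5 188.2] [ 0.642  -0.012   0.1641] z.16 [ 0.6383 -0.0168  0.16  ] z.17
[... 1122 characters left out ...]
 0.1612] z.16 [ 0.5584 -0.0251  0.16  ] z.17 [ 0.5563 -0.0332]
empty_tin_center 0.71 [350.4 224.8] [ 0.651  -0.0111  0.1791] z.16 [0.6581 0.0052 0.16  ] z.17 [ 0.6544 -0.0033]
full_tin_center 0.93 [359.9 257.8] [ 0.6363 -0.0995  0.1811] z.16 [ 0.6438 -0.0845  0.16  ] z.17 [ 0.6403 -0.0916]
clay_pot 0.94 [365.2 302.3] [ 0.5987 -0.211   0.2119] z.16 [ 0.6146 -0.182   0.16  ] z.17 [ 0.6115 -0.1876]
pliers 0.89 [347.8 196. ] [0.6789 0.077  0.175 ] z.16 [0.6852 0.0919 0.16  ] z.17 [0.681 0.082]
seed_tray 0.58 [284.4 150.3] [0.5912 0.3164 0.1554] z.16 [0.5899 0.3102 0.16  ] z.17 [0.5873 0.2969]
ledge 0.98 [309.9 240.8] [ 0.5624 -0.01    0.1594] z.16 [ 0.5623 -0.0105  0.16  ] z.17 [ 0.56   -0.0188]
```

```bash
python3 - <<'E'
import cv2
for n,(x,y) in dict(scene=(220,100),side=(220,150)).items():
    im=cv2.imread(f"pics/{n}.png")[y:y+180,x:x+240]
    cv2.imwrite(f"pics/{n}_c.png",cv2.resize(im,None,fx=3.3,fy=3.3,interpolation=cv2.INTER_CUBIC))
E
```

```text
(no output)
```

View pics/scene_c.png

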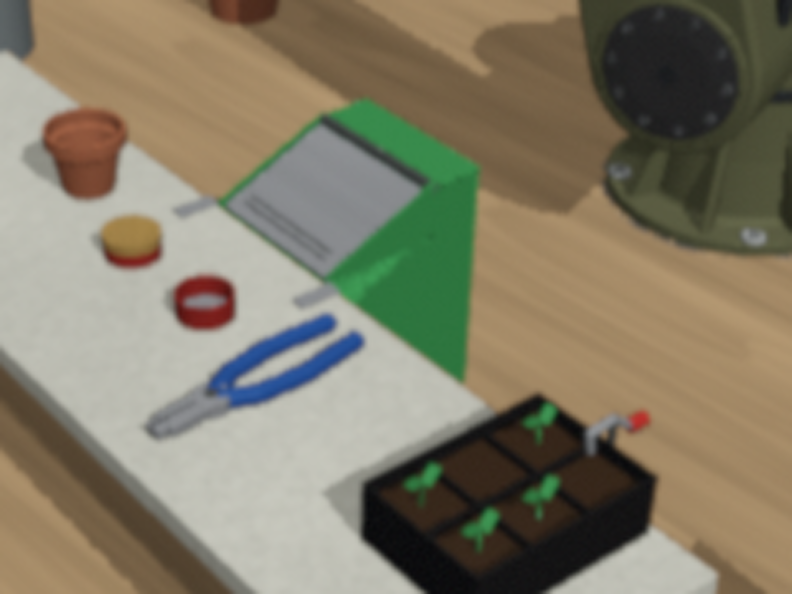

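View pics/side_c.png

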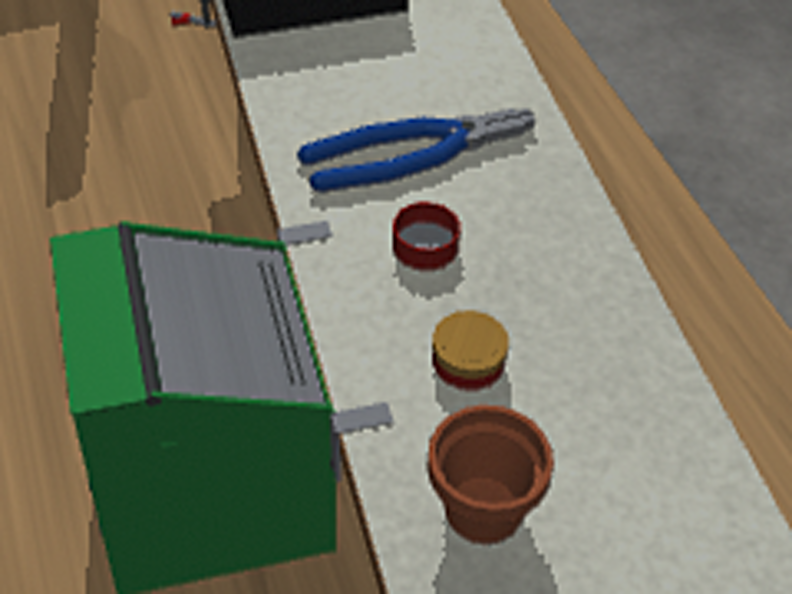

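The empty tin (red ring, scene ≈ (282,191)) is on the +y side next to the pliers. The full tin with the brass lid (≈ (260,173)) is on the −y side next to the pot. The caddy is turned slightly. I'll take a closer look from above with the wrist camera.

```bash
python3 -m inch '[0,0,-1.9,0,0,-0.179,1,0,0,-1.9,0,0,-0.179,1,0,0,-1.9,0,0,-0.179,1,0,0,-1.9,0,0,-0.179,1,0,0,-1.9,0,0,-0.179,1,0,0,-1.9,0,0,-0.179,1,0,0,-1.9,0,0,-0.179,1,0,0,-1.9,0,0,-0.179,1]' && python3 -m inch '[4.1,-3.3,0,0,0,0,1,4.1,-3.3,0,0,0,0,1,4.1,-3.3,0,0,0,0,1,4.1,-3.3,0,0,0,0,1,4.1,-3.3,0,0,0,0,1,4.1,-3.3,0,0,0,0,1,4.1,-3.3,0,0,0,0,1,4.1,-3.3,0,0,0,0,1,4.1,-3.3,0,0,0,0,1,4.1,-3.3,0,0,0,0,1,4.1,-3.3,0,0,0,0,1,4.1,-3.3,0,0,0,0,1,0,0,0,0,0,0,1]'
cat > m.py <<'E'
from h import *
np.set_printoptions(precision=4,suppress=True)
import sys
c=cam("wrist"); save(sys.argv[1],c[0]); print(ctrl.get_obs()["ee_pos"],ctrl.get_obs()["eef_rot"],c[5])
for l,z in [("caddy",.16),("caddy_hinge",.204),("flap_lip",.16),("empty_tin_center",.17),("full_tin_center",.17),("clay_pot",.16),("pliers",.16)]:
    for k in ctrl.place_of("wrist",l)[:2]:
        u,v=k["centre"]
        if 0<=u<639 and 0<=v<399: print(l,round(k["score"],2),np.round(k["centre"],1),ray(c,u,v),"z",ray(c,u,v,z))
E
python3 m.py w1.png
```

```text
time_s: 2.0
ee_pos: [0.1828, -0.5187, 0.3581]
eef_rot: [3.142, 0.0, 0.206]
force: [-0.7, 0.5, 0.2]
grip_width: 0.0939
time_s: 3.62
ee_pos: [0.5875, -0.0304, 0.3562]
eef_rot: [-3.141, 0.002, 0.203]
force: [-0.3, -0.7, 0.1]
grip_width: 0.0939
[ 0.5867 -0.0318  0.3567] [-3.1413  0.0011  0.2021] [[ 0.9794  0.1965  0.0469  0.5735]
 [ 0.202  -0.9521 -0.2295  0.0364]
 [-0.0004  0.2342 -0.9722  0.5361]
 [ 0.      0.      0.      1.    ]]
caddy 0.68 [302.4 171.2] [ 0.5662 -0.0312  0.1596] z [ 0.5662 -0.0311  0.16  ]
caddy_hinge 0.71 [204.4 149.6] [ 0.4622 -0.0204  0.2097] z [ 0.4602 -0.0214  0.204 ]
caddy_hinge 0.62 [308.2 156.7] [ 0.5697 -0.0121  0.1602] z [ 0.5701 -0.0065  0.204 ]
flap_lip 0.78 [294.3 172.7] [ 0.5569 -0.0344  0.1631] z [ 0.5568 -0.0349  0.16  ]
empty_tin_center 0.65 [379.6 158.2] [0.6542 0.0039 0.1637] z [0.6529 0.0044 0.17  ]
full_tin_center 0.56 [354.2 227.8] [ 0.6415 -0.0833  0.1797] z [ 0.6433 -0.0865  0.17  ]
clay_pot 0.8 [311.  289.3] [ 0.5797 -0.0033  0.4693] z [ 0.6081 -0.1872  0.16  ]
pliers 0.78 [425.4  86.5] [0.6862 0.0946 0.1604] z [0.6863 0.0946 0.16  ]
pliers 0.37 [306.6 156.3] [ 0.5677 -0.012   0.1604] z [ 0.5677 -0.0121  0.16  ]
```

View pics/w1.png

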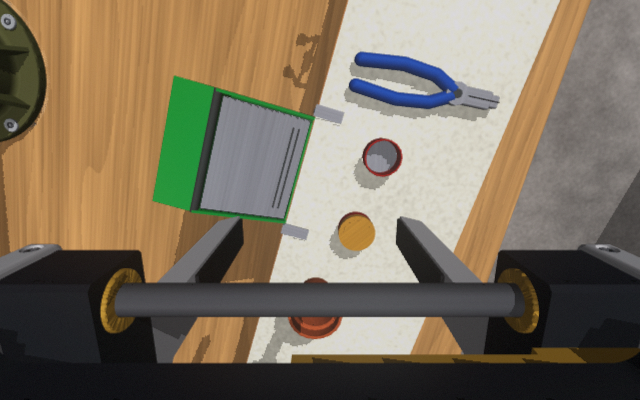

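The view is clear: empty tin at (382,157), full tin at (357,231), and the sill running from (313,118) to (286,221). I'll refine these from colour and edges.

```bash
cat > n.py <<'E'
from h import *
np.set_printoptions(precision=4,suppress=True)
c=cam("wrist"); im=c[0]
hsv=cv2.cvtColor(im,cv2.COLOR_RGB2HSV)
for p in [(313,118),(286,221),(217,90),(190,210)]: print(p,ray(c,*p,.16),ray(c,*p))
# straps: gray on ledge; strap corners
for p in [(316,105),(343,114),(284,223),(307,233)]: print("strap",ray(c,*p,.162))
# red rim
m=((((hsv[...,0]<8)|(hsv[...,0]>172))&(hsv[...,1]>150))).astype(np.uint8); m[:130]=0;m[190:]=0;m[:,:350]=0;m[:,420:]=0
k=max(cv2.findContours(m,0,1)[0],key=cv2.contourArea)
P=np.array([ray(c,u,v,.18) for u,v in k[:,0]]); print("rim px",cv2.minEnclosingCircle(k),"world",cv2.minEnclosingCircle((P[:,:2]*1000).astype(np.float32)))
m=((hsv[...,0]>12)&(hsv[...,0]<28)&(hsv[...,1]>150)).astype(np.uint8); m[:200]=0;m[260:]=0;m[:,:330]=0;m[:,390:]=0
k=max(cv2.findContours(m,0,1)[0],key=cv2.contourArea)
P=np.array([ray(c,u,v,.18) for u,v in k[:,0]]); print("lid",cv2.minEnclosingCircle((P[:,:2]*1000).astype(np.float32)))
# ledge near edge: brightness step along rows between straps/outside
E=[]
for v in list(range(20,95,5)):
    row=hsv[v,250:400,1].astype(int); j=np.argmax(row[:-6]-row[6:])+250+3; E.append(ray(c,j,v,.16)[:2])
for v in range(240,262,4): pass
E=np.array(E); print(E[::3]); 
l=cv2.fitLine((E).astype(np.float32),cv2.DIST_HUBER,0,.001,.001).ravel(); print("edge",l,np.arctan2(-l[0],l[1]))
print("ledge z",[ray(c,u,v)[2] for u,v in [(340,160),(400,200),(330,200)]])
E
python3 n.py
```

```text
(313, 118) [0.5656 0.0306 0.16  ] [0.5656 0.0306 0.1611]
(286, 221) [ 0.5564 -0.1023  0.16  ] [ 0.5566 -0.1012  0.1631]
(217, 90) [0.4503 0.0396 0.16  ] [0.4661 0.0388 0.209 ]
(190, 210) [ 0.4344 -0.1118  0.16  ] [ 0.3759 -0.1735 -0.0005]
strap [0.5662 0.0458 0.162 ]
strap [0.5993 0.0421 0.162 ]
strap [ 0.5545 -0.1047  0.162 ]
strap [ 0.5858 -0.1123  0.162 ]
rim px ((383.4432678222656, 153.84751892089844), 18.84492301940918) world ((653.0258178710938, 6.849937915802002), 22.07732582092285)
lid ((645.0484619140625, -88.19586944580078), 23.224178314208984)
[[0.5788 0.1407]
 [0.5777 0.125 ]
 [0.5755 0.1087]
 [0.5744 0.0923]
 [0.6229 0.0856]]
edge [0.0756 0.9971 0.5758 0.1042] -0.0756367
ledge z [np.float64(0.16055994639821536), np.float64(0.16053560341650974), np.float64(0.16102617957708854)]
```

```bash
python3 -m inch '[0,0,0,0,0,-0.053,1,1.8,-0.7,0,0,0,0,1,1.8,-0.7,0,0,0,0,1,1.8,-0.7,0,0,0,0,1,0,0,3,0,0,0,1,0,0,3,0,0,0,1,0,0,3,0,0,0,1,0,0,3,0,0,0,1,0,0,2.5,0,0,0,1,0,0,0,0,0,0,1,0,0,0,0,0,0,1]'; python3 - <<'E'
from h import *
o=ctrl.get_obs(); print(o["ee_pos"],o["eef_rot"],o["time_s"])
a=cam("wrist"); save("w2.png",a[0]); s=cam("side"); 
save("s2.png",cv2.resize(s[0][150:330,220:460],None,fx=3.3,fy=3.3,interpolation=cv2.INTER_CUBIC))
E
```

```text
time_s: 5.45
ee_pos: [0.6337, 0.0008, 0.2139]
eef_rot: [3.141, -0.002, 0.253]
force: [0.7, -0.2, 0.7]
grip_width: 0.0943
[0.63371333 0.00078936 0.21388512] [ 3.14108284e+00 -1.61607416e-03  2.52790861e-01] 5.45
```

View pics/w2.png

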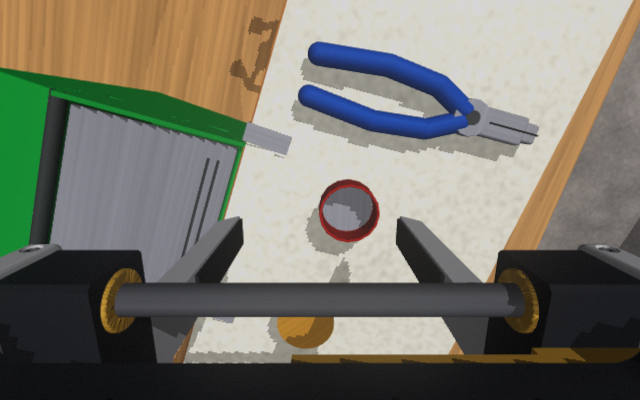

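View pics/s2.png

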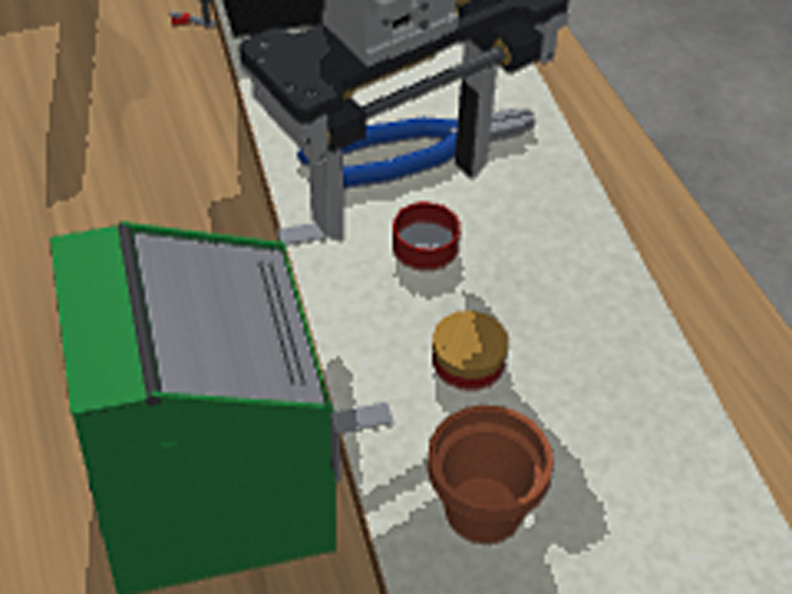

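Nothing is touched. The tin rim is at (349,210), and the finger tips, about 50 mm up, are at (242,222) and (398,222). I'll re-measure the tin from this closer view before descending.

```bash
python3 - <<'E'
from h import *
np.set_printoptions(precision=4,suppress=True)
c=cam("wrist"); hsv=cv2.cvtColor(c[0],cv2.COLOR_RGB2HSV)
m=((((hsv[...,0]<8)|(hsv[...,0]>172))&(hsv[...,1]>150))).astype(np.uint8); m[:160]=0;m[260:]=0;m[:,:300]=0;m[:,395:]=0
k=max(cv2.findContours(m,0,1)[0],key=cv2.contourArea)
P=np.array([ray(c,u,v,.1805) for u,v in k[:,0]]); t,r=cv2.minEnclosingCircle((P[:,:2]*1000).astype(np.float32)); print(t,r)
for p in [(243,148),(240,160)]: print(ray(c,*p,.16),ray(c,*p))
o=ctrl.get_obs();y=o["eef_rot"][2]; d=np.array(t)/1000-o["ee_pos"][:2]
print("tin in tool x,y mm",1000*d@[np.cos(y),np.sin(y)],1000*d@[np.sin(y),-np.cos(y)],o["ee_pos"], [ray(c,u,v)[2] for u,v in [(290,190),(380,170)]])
for u,v in [(242,222),(398,222)]:
  for dz in (0,): print("tip",ray(c,u,v,o["ee_pos"][2]))
# edge line on ledge between strap & below
E=[]
for v in range(20,120,6):
    row=hsv[v,200:320,1].astype(int); j=np.argmax(row[:-6]-row[6:])+203; E.append(ray(c,j,v,.1605)[:2])
l=cv2.fitLine(np.float32(E),cv2.DIST_HUBER,0,.001,.001).ravel(); print(l)
E
```

```text
(653.5191040039062, 8.377243995666504) 23.0443172454834
[0.567  0.0307 0.16  ] [0.567  0.0307 0.1602]
[0.5665 0.0213 0.16  ] [0.5664 0.0211 0.1593]
tin in tool x,y mm 21.07463915351516 -2.2735765840734063 [0.6337 0.0009 0.2137] [np.float64(0.1600093252697493), np.float64(0.15988600510080633)]
tip [ 0.5863 -0.0054  0.2137]
tip [0.6788 0.0184 0.2137]
[0.0803 0.9968 0.5734 0.0854]
```

```bash
python3 -m inch '[0,-0.2,1.2,0,0,0,1,0,0,1.2,0,0,0,1,0,0,1.2,0,0,0,1,0,0,1.2,0,0,0,1,0,0,0,0,0,0,1,0,0,0,0,0,0,1]'
```

```text
time_s: 6.35
ee_pos: [0.633, 0.0029, 0.1648]
eef_rot: [3.141, -0.001, 0.253]
force: [0.2, -0.4, 0.1]
grip_width: 0.0941
```

```bash
python3 -m inch '[-0.4,0,0,0,0,0,1,-0.4,0,0,0,0,0,1,-0.4,0,0,0,0,0,1,-0.4,0,0,0,0,0,1,-0.4,0,0,0,0,0,1,-0.4,0,0,0,0,0,1,-0.4,0,0,0,0,0,1,-0.4,0,0,0,0,0,1,-0.4,0,0,0,0,0,1,-0.4,0,0,0,0,0,1,-0.4,0,0,0,0,0,1,-0.4,0,0,0,0,0,1,-0.4,0,0,0,0,0,1]'; python3 - <<'E'
from h import *
s=cam("side"); w=cam("wrist")
a=cv2.resize(s[0][150:330,220:460],(560,420),interpolation=cv2.INTER_CUBIC); b=w[0][100:300,180:460]
b=cv2.resize(b,(240,171)); q=np.zeros((600,560,3),np.uint8); q[:420]=a; q[420:591,:240]=b; save("p3.png",q)
E
```

```text
time_s: 7.98
ee_pos: [0.5823, -0.0102, 0.1645]
eef_rot: [3.142, -0.0, 0.253]
force: [1.3, 0.6, 0.1]
grip_width: 0.0942
```

View pics/p3.png

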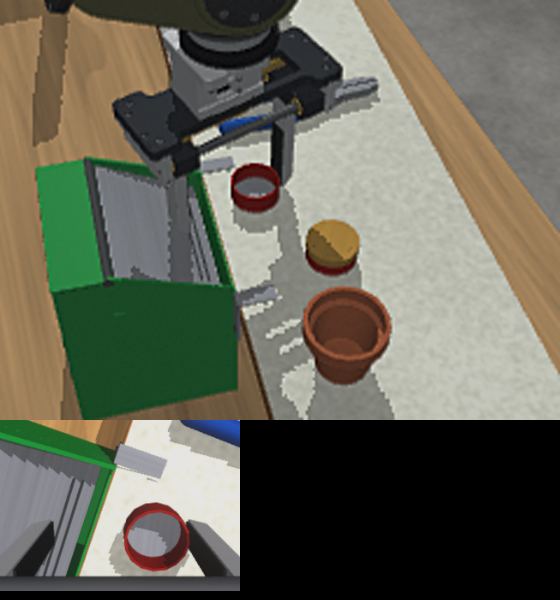

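The flap is partly open under the near finger, and the tin rests on the far finger just short of the sill. Continuing.

```bash
python3 -m inch '[-0.4,0,0,0,0,0,1,-0.4,0,0,0,0,0,1,-0.4,0,0,0,0,0,1,-0.4,0,0,0,0,0,1,-0.4,0,0,0,0,0,1,-0.4,0,0,0,0,0,1,-0.4,0,0,0,0,0,1,-0.4,0,0,0,0,0,1,-0.4,0,0,0,0,0,1,-0.4,0,0,0,0,0,1,-0.4,0,0,0,0,0,1,-0.4,0,0,0,0,0,1,0,0,0,0,0,0,1,0,0,0,0,0,0,1]'; python3 - <<'E'
from h import *
s=cam("side"); w=cam("wrist")
a=cv2.resize(s[0][180:280,220:360],(560,400),interpolation=cv2.INTER_CUBIC); b=w[0][60:300,140:460]
b=cv2.resize(b,(267,200)); q=np.zeros((600,560,3),np.uint8); q[:400]=a; q[400:,:267]=b; save("p4.png",q)
E
```

```text
time_s: 9.82
ee_pos: [0.536, -0.0222, 0.1645]
eef_rot: [3.141, 0.0, 0.253]
force: [3.3, 0.3, 2.9]
grip_width: 0.0936
```

View pics/p4.png

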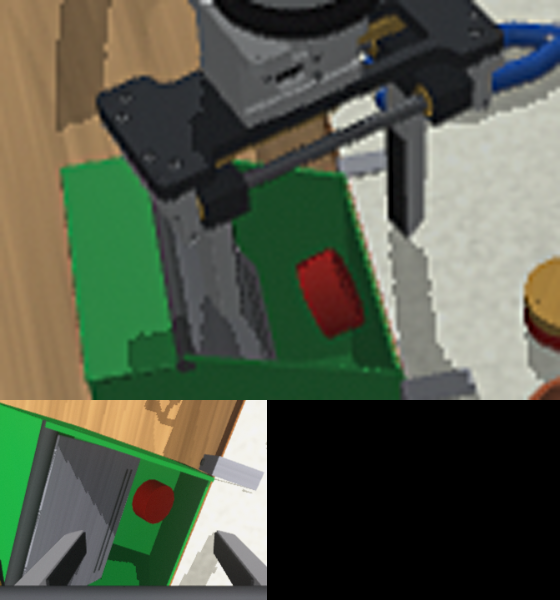

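The tin has gone over the sill and is inside the caddy, red side up. I'll hold the flap open briefly and check its depth.

```bash
python3 -m inch '[0,0,0,0,0,0,1,0,0,0,0,0,0,1,0,0,0,0,0,0,1,0,0,0,0,0,0,1]'; cat > z.py <<'E'
from h import *
np.set_printoptions(precision=4,suppress=True)
for n in ["wrist","side"]:
    c=cam(n); hsv=cv2.cvtColor(c[0],cv2.COLOR_RGB2HSV)
    m=((((hsv[...,0]<8)|(hsv[...,0]>172))&(hsv[...,1]>150)&(c[1]>0)).astype(np.uint8))
    v,u=np.nonzero(m); P=np.array([ray(c,a,b) for a,b in zip(u,v)]); o=np.array([.565,-.036,.16]); Q=(P-o); 
    X=np.c_[Q[:,0]*.997-Q[:,1]*.077,Q[:,0]*.077+Q[:,1]*.997,Q[:,2]]
    k=(X[:,0]<0.0)&(X[:,0]>-.15)&(abs(X[:,1])<.07)
    print(n,k.sum(),X[k].mean(0) if k.any() else "",X[k].min(0) if k.any() else "",X[k].max(0) if k.any() else "")
E
python3 z.py
```

```text
time_s: 10.42
ee_pos: [0.536, -0.0221, 0.1645]
eef_rot: [3.142, 0.0, 0.253]
force: [2.3, -1.5, 3.0]
grip_width: 0.0941
wrist 681 [-0.0498  0.0239 -0.1305] [-0.0586  0.0024 -0.1342] [-0.0378  0.0453 -0.1281]
side 0
```

The tin lies upside down on the caddy floor, with its top 130 mm below the sill. I'll back out along the same path, then go up.

```bash
python3 -m inch '[0.9,0,0,0,0,0,1,0.9,0,0,0,0,0,1,0.9,0,0,0,0,0,1,0.9,0,0,0,0,0,1,0.9,0,0,0,0,0,1,0.9,0,0,0,0,0,1,0.9,0,0,0,0,0,1,0.9,0,0,0,0,0,1,0.9,0,0,0,0,0,1,0.9,0,0,0,0,0,1,0.9,0,0,0,0,0,1,0,0,0,0,0,0,1,0,0,-2,0,0,0,1,0,0,-3,0,0,0,1,0,0,-3,0,0,0,1,0,0,-3,0,0,0,1,0,0,-3,0,0,0,1,0,0,0,0,0,0,1,0,0,0,0,0,0,1]'; python3 - <<'E'
from h import *
s=cam("side"); save("p5.png",cv2.resize(s[0][150:330,220:460],None,fx=3,fy=3))
w=cam("wrist")
for n,c in (("side",s),("wrist",w)):
  for l,z in [("full_tin_center",.17),("clay_pot",.16),("pliers",.16),("flap_lip",.16)]:
    for k in ctrl.place_of(n,l)[:1]: print(n,l,k["score"],ray(c,*k["centre"],z))
E
```

```text
time_s: 12.9
ee_pos: [0.6316, 0.0026, 0.3033]
eef_rot: [-3.141, 0.001, 0.253]
force: [0.0, -0.1, -0.1]
grip_width: 0.094
side clay_pot 0.65 [ 0.61934114 -0.18044555  0.16      ]
side pliers 0.62 [0.67639098 0.09413419 0.16      ]
side flap_lip 0.87 [ 0.55887735 -0.02720183  0.16      ]
wrist full_tin_center 0.81 [ 0.64530417 -0.09018931  0.17      ]
wrist clay_pot 0.82 [ 0.61092966 -0.1837119   0.16      ]
wrist pliers 0.91 [0.68398152 0.09143168 0.16      ]
wrist flap_lip 0.72 [ 0.55775984 -0.03416635  0.16      ]
```

View pics/p5.png

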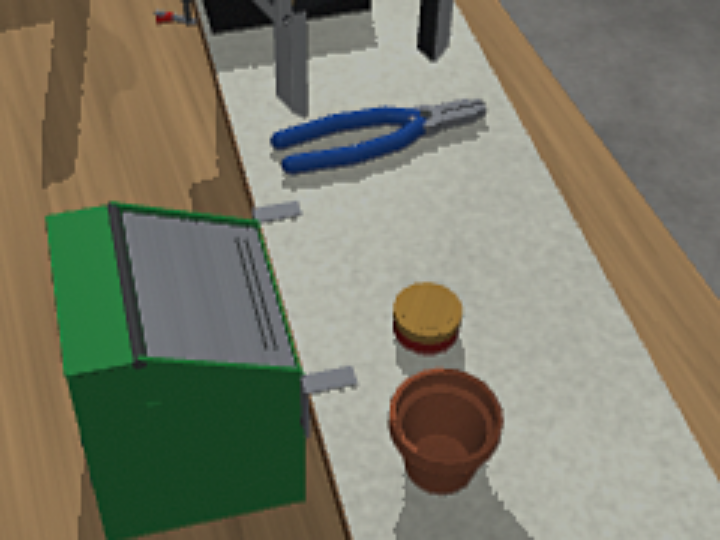

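The flap is shut, the empty tin is off the ledge and the other objects haven't moved, so I'm handing in.

```bash
python3 -c "
from station import ctrl
print(ctrl.hand_in())"
```

```text
the job is handed in; nothing more can be done
None
```

The empty tin is in the caddy and the job is handed in, at about 13 s of the 38 s allowed. `hand_in` gives no verdict.

- **What I did:** With the hand open and turned so the jaws lay diagonally across the mouth, the near finger pushed the flap open. The far finger slid the tin about 100 mm along the ledge and over the sill. I held the flap open while the tin dropped, then backed out the same way and lifted clear.
- **Tin:** Depth from the wrist camera, taken while the flap was still held, put it upside down on the caddy floor. Its top was about 130 mm below the sill, roughly 50 mm in and 24 mm off the middle.
- **Flap and hand:** In the last picture the flap is shut and the hand touches nothing. The force reading was about 0.1 N.
- **Full tin, pot and pliers:** The wrist camera found all three within about 5 mm of where they first stood, which is about the measuring noise. The side view's network missed the full tin, though it is plainly there in the picture, and placed the pliers about 9 mm from where it first put them. I did not measure the seed tray, but the arm never went near it.

I could not read the flap angle or finger contact forces directly, so the two on-the-way steps are judged from the pictures and the wrist force only.

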